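# Change over the tube bender's rolls

## Task

The next job on the green tube bender needs the brass rolls instead of the dark steel ones. Change the two sets over: the brass former goes on the bender's centre pin and the brass follower on the pin of its arm, and the steel former and the steel follower go on the board pegs that the brass former and the brass follower came off; lay a roll on clear worktop while its place is still taken. Each roll must end fully down on its seat, boss up, and leave the tape measure and the pipe stub where they are.

Things in the scene. Friction and masses are not known exactly. Their poses are not given: they have to be found in the camera images.
- steel_former: Dark steel former, the largest roll: body 84 mm across and 30 mm high with a rounded groove round its rim, and on top a boss 38 mm across and 20 mm high (50 mm in all), to be gripped by the boss from above; about 0.5 kg. Starts on the bender's centre pin. Round about its z axis. Origin: centre of its underside; z points up through the boss. The bore runs right through and is 25 mm wide.
- steel_follower: Dark steel follower roll: body 50 mm across and 30 mm high with a groove, boss on top 28 mm across and 20 mm high (50 mm in all); about 0.2 kg. Starts on the pin of the bender's arm. Round about its z axis. Origin: centre of its underside; z points up through the boss. The bore runs right through and is 18.4 mm wide.
- brass_former: Brass former: body 72 mm across and 22 mm high with a groove, boss on top 38 mm across and 20 mm high (42 mm in all); about 0.4 kg. Starts on the thick peg of the board. Round about its z axis. Origin: centre of its underside; z points up through the boss. The bore runs right through and is 25 mm wide.
- brass_follower: Brass follower roll, the smallest: body 46 mm across and 22 mm high with a groove, boss on top 28 mm across and 20 mm high (42 mm in all); about 0.15 kg. Starts on the thin peg of the board. Round about its z axis. Origin: centre of its underside; z points up through the boss. The bore runs right through and is 18.4 mm wide.
- centre_pin: Fixed upright centre pin of the green tube bender, for the former: steel, 20 mm thick, 58 mm above its seat, nose tapering over the top 13 mm. Origin: on the axis at the seat, the face a former's underside rests on (38 mm above the worktop); z up. The bender's foot is a 124 mm square plate centred on this pin; its arm turns stiffly about it (some 20 N at the follower pin).
- follower_pin: Upright pin on the arm of the green tube bender, for the follower: steel, 14 mm thick, 56 mm above its seat, nose tapering over the top 13 mm, 75 mm from the centre pin. Origin: on the pin's axis at the seat (38 mm above the worktop); z up, its x axis points along the arm towards the centre pin. Beyond this pin the arm ends in an empty socket for the handle, 75 mm out from the pin.
- thick_peg: Thicker steel peg on the wooden storage board, for formers: 20 mm thick, 58 mm above its seat, nose tapering over the top 13 mm. Origin: on the peg's axis at the seat (24 mm above the worktop); z up. The two pegs stand 96 mm apart, at either end of a 176 x 92 x 20 mm fixed board, along its length; which is at which end varies.
- thin_peg: Thinner steel peg on the wooden storage board, for followers: 14 mm thick, 56 mm above its seat, nose tapering over the top 13 mm. Origin: on the peg's axis at the seat (24 mm above the worktop); z up. Between board and bender, on the robot's side, is clear worktop; a tall green chest stands behind.
- tape_measure: Yellow tape measure standing on its foot, 37 x 85 mm and 65 mm high; a bystander, not to be moved. Origin: centre of its underside.
- pipe_stub: Rusty pipe stub standing on end, 42 mm across and 62 mm high; a bystander, not to be moved. Origin: centre of its underside.
Not all that is in view belongs to the job. What is shaped like the steel_follower but turquoise is not meant.

How it is judged (in metres and radians):
At the end, for the whole second after the job is handed in: The brass former is on the centre pin, the brass follower on the follower pin, the steel former on the thick peg and the steel follower on the thin peg: each within 6 mm of the pin's axis, its underside within 4 mm of the seat, boss up and upright within 0.1 rad, and at rest (horizontal distance between brass_former and centre_pin below 0.006 m and z of brass_former in the frame of centre_pin between -0.004 and 0.004 m and angle between each of brass_former, brass_follower, steel_former, steel_follower's own z axis and vertical below 0.1 rad and linear speed of each of brass_former, brass_follower, steel_former, steel_follower below 0.02 m/s and horizontal distance between brass_follower and follower_pin below 0.006 m and z of brass_follower in the frame of follower_pin between -0.004 and 0.004 m and horizontal distance between steel_former and thick_peg below 0.006 m and z of steel_former in the frame of thick_peg between -0.004 and 0.004 m and horizontal distance between steel_follower and thin_peg below 0.006 m and z of steel_follower in the frame of thin_peg between -0.004 and 0.004 m); the robot touches nothing.
It fails at once if the tape measure is pushed more than 30 mm away (distance of tape_measure from where it was at the start of the episode above 0.03 m).
It fails at once if the pipe stub is pushed more than 30 mm away (distance of pipe_stub from where it was at the start of the episode above 0.03 m).
It also fails if it takes over 128 s, if anything falls off the work surface, if the arm or the gripper's body presses on something with over 40 N, if the wrist force passes 120 N, or if a joint passes its speed limit or range.

## Robot

A 7-joint arm with a two-finger parallel gripper is mounted at the origin on a cart in front of the work surface, level with it; the furniture and walls round the work are solid. World frame = base frame: x ahead of the robot, y to its left, z up, the work surface at z = 0. Lengths are in mm, angles in rad, forces in N, time in s.
With the tool pointing down it reaches from about 400 to 875 mm from the base axis. Payload 4.4 kg.
Tool frame: the origin (TCP) lies midway between the tips of the shut fingers; the grasp point (between the pads) lies ctrl.grip_depth behind it (ctrl.grip_depth is the distance from the TCP to the grasp point, in mm); z points along the fingers, y is the line along which they close (so a half turn about z gives the same grasp; the last joint's range is limited). The gripper opens to 85 mm and grips with 20 to 120 N. Pads are 22 mm wide; open, the fingers measure 114 mm over their backs; the gripper's body (76 mm by 85 mm) begins 54 mm behind the grasp point. The pads swing forward as they close: fully open they stand 13 mm farther back than shut.
Start: joints at [-1.353, 0.628, 0.038, 1.517, -0.027, 0.996, -0.02], TCP at [181.979, 624.02, 231.313] pointing down, gripper open.
Joint ranges: [-3.06, 3.06], [-0.37, 2.12], [-1.25, 1.32], [0.18, 2.47], [-1.1, 4.24], [0.23, 1.98], [-2.94, 2.94]. Speed limits (rad/s): [2.57, 2.57, 3.14, 3.14, 3.14, 3.14, 3.14].

## Interface

Orientations are given as [roll, pitch, yaw] about the fixed x, y, z axes, in that order (R = Rz(yaw) Ry(pitch) Rx(roll)).
In Python, from cell import ctrl gives the robot as it stands.
- The arm moves only by the tool carry_out, never from a script. Its argument "deltas" is one flat list of numbers, 7 for each row, row after row: the turn, a rotation vector about the tool's x, y, z in degrees, then the shift along the tool's x, y, z in m, then the closure, from -1 (fully open) to 1 (shut). In form: [wx, wy, wz, dx, dy, dz, claw, wx, wy, wz, dx, dy, dz, claw, ...]. A call has 1 to 12 rows; each row shifts and turns the commanded pose from where the row before left it, along the tool's axes as they then stand; what a row does not reach is not made up. A row lasts 1/8 s, in which the tool goes at most 62.5 mm and 10.7 degrees, less where a joint would pass 70% of its speed; a pose out of reach is approached as far as the arm can. A call with a gripper value outside its range is refused whole. The fingers move at their own pace and stop on an object; the grip force is fixed at half the most. Time passes only in rows, so rows that do not move let the fingers close. It gives the time, the measured TCP pose, the force, the opening and the grip force at its end, in the units of the state.
- ctrl.read_state(): the state, without advancing time (a new reading comes with each control period).
- ctrl.get_image(name): name is "scene" or "side" or "wrist"; returns the picture (480x640x3 uint8, red, green, blue); there is no depth.
- ctrl.calibration(name): a dict with "mtx" (3x3 intrinsics, pixels), "R" (3x3) and "t" (3): a world point X has camera coordinates R X + t. Camera axes: x right, y down, z forward; pixel columns grow to the right and rows downward; lengths in mm; the calibration is good to about 2 mm. A picture is of the moment at which its call begins: read the wrist's pose just before it. calibration takes no time and is no camera call; for the wrist camera it gives the pose at the moment of the call.
- ctrl.finish_job(): hands the job in; it is judged then, once.
The state is a dict: "clock": time; "qpos": joint angles; "qd": joint speeds; "tau": joint torques, N m; "eef_pos": TCP position; "tool_rot": TCP orientation; "force": force on the tool from outside, world axes, zero at the start; "torque": the same for the moment, N m; "width": finger opening in mm; "gripper_force": force on a finger pad.
Only numpy, scipy, OpenCV 4.12 (cv2) and the standard library are available. Lean on these libraries where they do the work, as an engineer would, in place of code of your own. Each camera call takes 0.05 s, during which the arm holds its last target. There are 200 camera calls.

## Working session

There is one attempt and no reset: what is moved stays moved. The work goes in short steps, Python scripts to look and compute and a tool call to move; the robot and the scene stay as the last step left them, time stands still between calls to the robot, and variables do not carry over. Pictures are saved under pics/ and viewed, at most 14 in all, crops included, and the job is handed in when it is done.

Besides the shell and the picture viewer there is one more tool, called after "Call:" as a command line: name --argument value ..., lists and objects as JSON in quotes. carry_out: Moves the arm, as the interface text tells. Its arguments: {"type":"object","properties":{"deltas":{"type":"array"}},"required":["deltas"]}

```bash
ls; mkdir -p pics; python3 - <<'E'
from cell import ctrl
import cv2,numpy as np
s=ctrl.read_state();print(s,ctrl.grip_depth)
for n in("scene","side"):
    im=ctrl.get_image(n);cv2.imwrite(f"pics/{n}0.png",im[:,:,::-1])
    c=ctrl.calibration(n);print(n,{k:np.round(v,4).tolist() for k,v in c.items()})
E
```

```text
pics
{'clock': 0.0, 'qpos': array([-1.35280323,  0.62934182,  0.03842586,  1.51837577, -0.0269983 ,
        0.9963136 , -0.02001542]), 'qd': array([-2.21238691e-04, -1.92089637e-04,  6.61854569e-04,  1.12429630e-03,
        1.28651022e-04,  7.80950312e-05, -5.54738252e-04]), 'tau': array([ 2.28793515e-04, -5.63407731e+01,  1.22580182e+00, -1.93449497e+01,
        1.08914720e-02,  1.01507152e-02, -1.75948549e-05]), 'eef_pos': array([181.78555973, 623.40129386, 230.38911182]), 'tool_rot': array([-3.13967169e+00,  1.74497069e-05,  2.85779792e+00]), 'force': array([ 0.3308194 , -0.19638909, -0.11776205]), 'torque': array([-0.02722609, -0.00272812,  0.02630708]), 'gripper_force': 0.0, 'width': 85.13166740135043} 18.700000000000003
scene {'mtx': [[601.4367, 0.0, 322.8035], [0.0, 601.4367, 239.9127], [0.0, 0.0, 1.0]], 'R': [[0.8188, -0.5741, -0.0091], [-0.3732, -0.5201, -0.7682], [0.4362, 0.6324, -0.6401]], 't': [-560.8328, 135.6771, 1179.0641]}
side {'mtx': [[591.9201, 0.0, 321.3296], [0.0, 591.9201, 230.9308], [0.0, 0.0, 1.0]], 'R': [[0.9961, -0.0869, 0.0162], [-0.0387, -0.5938, -0.8037], [0.0794, 0.7999, -0.5948]], 't': [-548.3878, -77.7849, 1412.1781]}
```

View pics/scene0.png

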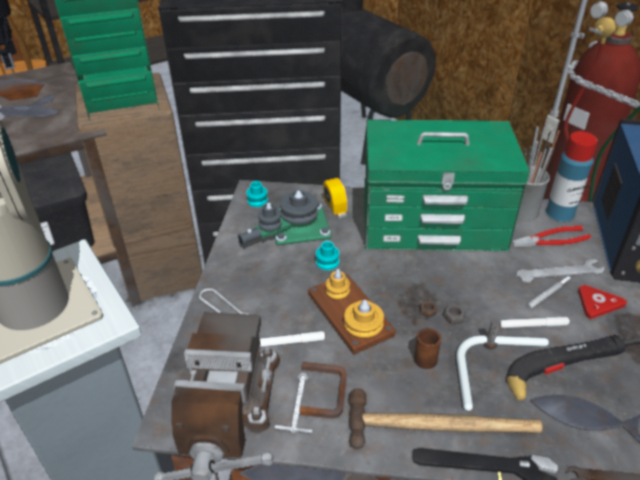

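View pics/side0.png

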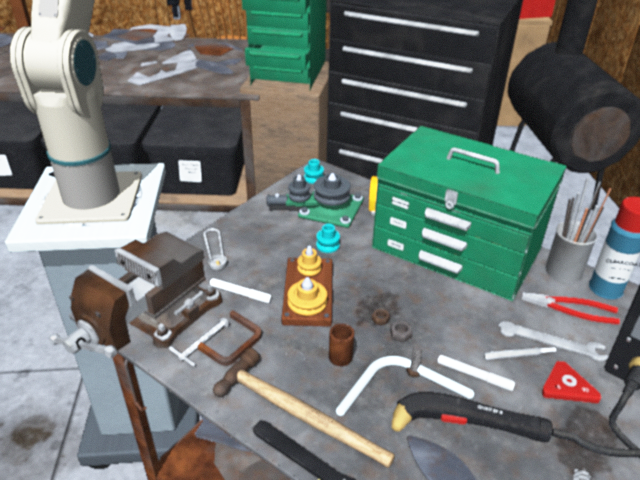

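Scene view: board with brass former (364,318) and brass follower (338,284); bender with steel former (299,207) and steel follower (269,216). Turquoise decoys are at (257,192) and (328,254), the tape is at (336,196) and the pipe stub at (427,347). Side view: brass at (307,295) and (309,261), steel at (332,187) and (298,186), decoys at (314,168) and (328,237). Now a rough triangulation of the pin tips.

```bash
cat > h.py <<'E'
from cell import ctrl
import cv2,numpy as np
from scipy.spatial.transform import Rotation as Ro
def P(c): return c["mtx"]@np.c_[c["R"],c["t"]]
def tri(c1,p1,c2,p2):
    X=cv2.triangulatePoints(P(c1),P(c2),np.float64(p1).reshape(2,1),np.float64(p2).reshape(2,1))[:,0]
    return X[:3]/X[3]
def proj(c,X):
    q=P(c)@np.r_[X,1]; return q[:2]/q[2]
def ray(c,p,z):
    d=c["R"].T@np.linalg.inv(c["mtx"])@np.r_[p,1]; o=-c["R"].T@c["t"]
    return o+d*(z-o[2])/d[2]
def pose():
    s=ctrl.read_state(); return s["eef_pos"],Ro.from_euler("xyz",s["tool_rot"])
def delta(to,frm=None,R=None):
    p,R0=pose(); return (R or R0).inv().apply(np.array(to)-(p if frm is None else frm))
E
python3 - <<'E'
from h import *
a,b=ctrl.calibration("scene"),ctrl.calibration("side")
for n,p,q in [("thick",(365,305),(308,283)),("thin",(338,273),(309,250)),("centre",(299,192),(332,177)),("foll",(268,206),(297,178)),("tape",(334,182),(374,180)),("pipe",(428,333),(342,330)),("t1",(257,182),(314,161)),("t2",(328,243),(328,228)),("chest_corner",(371,181),(384,176))]:
    X=tri(a,p,b,q);print(n,X.round(),(proj(a,X)-p).round(1),np.hypot(*X[:2]).round())
c=ctrl.calibration("wrist");print({k:np.round(v,3).tolist() for k,v in c.items()})
print(pose()[1].as_matrix().round(3))
cv2.imwrite("pics/w0.png",ctrl.get_image("wrist")[:,:,::-1])
E
```

```text
thick [ 489. -414.   67.] [-0.  -0.2] 640.0
thin [ 497. -319.   69.] [ 0. -0.] 591.0
centre [567. -78.  88.] [-0.   0.9] 573.0
foll [487. -79.  87.] [-0.   0.2] 494.0
tape [665. -74.  74.] [-0.   0.7] 669.0
pipe [ 539. -527.   60.] [0.  0.6] 754.0
t1 [537.  58.  52.] [-0.   0.6] 540.0
t2 [ 546. -218.   48.] [-0.  1.] 588.0
chest_corner [ 654. -217.  166.] [ 0.1 -1.6] 689.0
{'mtx': [[338.542, 0.0, 315.97], [0.0, 338.542, 238.188], [0.0, 0.0, 1.0]], 'R': [[0.282, 0.96, -0.002], [0.919, -0.269, 0.288], [0.276, -0.083, -0.958]], 't': [-649.347, -36.874, 381.158]}
[[-0.96   0.28  -0.   ]
 [ 0.28   0.96  -0.002]
 [-0.    -0.002 -1.   ]]
```

View pics/w0.png

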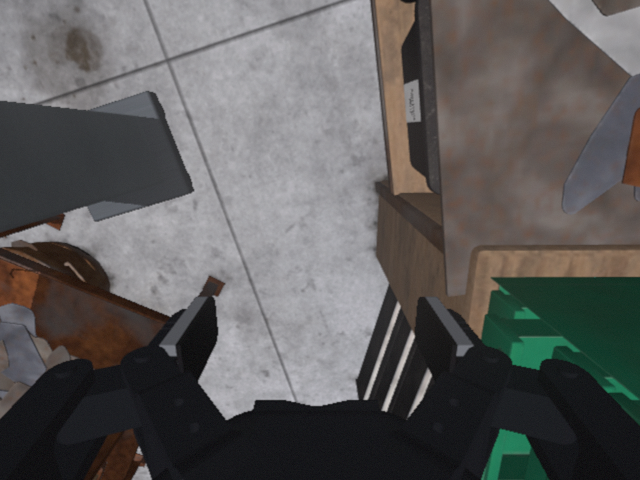

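The wrist camera hangs over the floor beside the bench, with nothing of the job in view. Before swinging over I check where the black cabinet stands, and what lies in the intended drop area.

```bash
python3 - <<'E'
from h import *
a,b=ctrl.calibration("scene"),ctrl.calibration("side")
S=[(180,20),(325,15),(187,55),(325,50),(190,90),(325,85),(195,122),(325,117)]
D=[(345,13),(480,33),(345,53),(470,72),(345,90),(462,111)]
for i,p in enumerate(S):
  for j,q in enumerate(D):
    X=tri(a,p,b,q);e=np.abs(proj(a,X)-p).max()
    if i%2==j%2 and e<12: print(p,q,X.round(),e.round(1))
for X in [(440,-180,0),(460,-130,0),(420,-230,0),(400,-330,60)]: print(X,proj(a,X).round(),proj(b,X).round())
print("vise",tri(a,(190,318),b,(120,240)).round(),tri(a,(262,320),b,(207,243)).round())
E
```

```text
(180, 20) (345, 13) [692. 768. 199.] 0.8
(325, 15) (480, 33) [1087.  557.  194.] 1.6
(187, 55) (345, 53) [704. 793.  65.] 2.6
(325, 50) (470, 72) [1069.  534.   86.] 0.7
(190, 90) (345, 90) [722. 865. -96.] 4.1
(325, 85) (462, 111) [1064.  529.  -38.] 2.6
(195, 122) (345, 90) [ 702.  796. -123.] 11.8
(440, -180, 0) [276. 271.] [278. 236.]
(460, -130, 0) [272. 255.] [287. 223.]
(420, -230, 0) [281. 289.] [270. 251.]
(400, -330, 60) [299. 301.] [259. 259.]
vise [ 176. -395.  188.] [ 304. -372.  123.]
```

Call:
carry_out --deltas '[0,0,0,-0.038,-0.035,-0.002,-1,0,0,0,-0.038,-0.035,-0.002,-1,0,0,0,-0.038,-0.035,-0.002,-1,0,0,0,-0.038,-0.035,-0.002,-1,0,0,0,-0.038,-0.035,-0.002,-1,0,0,0,-0.038,-0.035,-0.002,-1,0,0,0,-0.038,-0.035,-0.002,-1,0,0,0,-0.038,-0.035,-0.002,-1,0,0,-8.15,0,0,0,-1,0,0,-8.15,0,0,0,-1]'

```text
clock: 1.4
eef_pos: [395.8, 269.2, 247.3]
tool_rot: [-3.141, -0.0, -3.138]
force: [-0.1, -0.1, 0.4]
width: 85.6
gripper_force: 0.0
```

```bash
python3 - <<'E'
from h import *
s=ctrl.read_state();print(s["qpos"].round(2),s["eef_pos"],s["tool_rot"],delta((500,-80,260)))
E
```

```text
[-0.65  0.36 -0.    1.96  0.    0.82  0.92] [395.75726457 269.23364133 247.26046787] [-3.14141581e+00 -1.24113584e-04 -3.13828057e+00] [-103.08389172 -349.5792359   -12.69050431]
```

Call:
carry_out --deltas '[0,0,0,-0.011,-0.05,-0.003,-1,0,0,0,-0.011,-0.05,-0.003,-1,0,0,0,-0.011,-0.05,-0.003,-1,0,0,0,-0.011,-0.05,-0.003,-1,0,0,0,-0.011,-0.05,-0.003,-1,0,0,0,-0.011,-0.05,-0.003,-1,0,0,0,-0.011,-0.05,-0.003,-1,0,0,0,0,0,0,-1]'

```text
clock: 2.4
eef_pos: [473.0, -84.6, 268.4]
tool_rot: [-3.139, 0.001, 3.134]
force: [-0.6, 0.6, 0.6]
width: 85.4
gripper_force: 0.0
```

```bash
python3 - <<'E'
from h import *
import json
def shot(n):
    c=ctrl.calibration("wrist");im=ctrl.get_image("wrist");cv2.imwrite(f"pics/{n}.png",im[:,:,::-1])
    np.savez(f"{n}.npz",**c);return c
c=shot("w1");print(pose()[0])
for X in [(567,-78,96),(487,-79,94),(489,-414,82),(497,-319,80)]: print(proj(c,X).round())
E
```

```text
[472.5147126  -81.6062785  268.13841217]
[323. 305.]
[322. 230.]
[ -8. 231.]
[ 88. 237.]
```

View pics/w1.png

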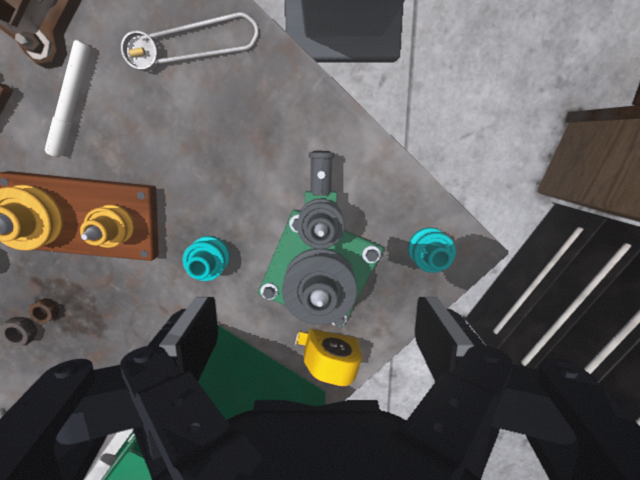

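The tips show clearly: centre pin (319,298), follower pin (320,230), thin peg (90,234), thick peg (6,228), with the decoys at (206,259) and (433,250). I take a second wrist view from 150 mm to the side for stereo.

Call:
carry_out --deltas '[0,0,0,0.01,-0.05,0,-1,0,0,0,0.01,-0.05,0,-1,0,0,0,0.01,-0.05,0,-1,0,0,0,0,0,0,-1,0,0,0,0,0,0,-1]'

```text
clock: 3.08
eef_pos: [443.0, -227.9, 268.0]
tool_rot: [3.14, -0.0, -3.139]
force: [0.2, -0.6, 0.1]
width: 85.1
gripper_force: 0.0
```

```bash
cat >> h.py <<'E'
def shot(n):
    c=ctrl.calibration("wrist");im=ctrl.get_image("wrist");cv2.imwrite(f"pics/{n}.png",im[:,:,::-1])
    np.savez(f"{n}.npz",**c);return c,im[:,:,::-1]
E
python3 - <<'E'
from h import *
c,im=shot("w2");print(pose())
c1=dict(np.load("w1.npz"));im1=cv2.imread("pics/w1.png")
t=[]
for X in [(564,-82,96),(487,-84,94),(489,-414,82),(497,-319,80)]:
    for cc,ii in((c1,im1),(c,im)):
        u,v=np.maximum(proj(cc,X).round().astype(int),25);u=max(u,25)
        print(X,(u-25,v-25));t.append(cv2.resize(ii[v-25:v+25,u-25:u+25],(200,200),interpolation=cv2.INTER_CUBIC))
cv2.imwrite("pics/m1.png",np.vstack([np.hstack(t[0::2]),np.hstack(t[1::2])]))
E
```

```text
(array([ 443.25792996, -227.47862279,  268.06028804]), Rotation.from_matrix(array([[-9.99992672e-01, -3.81566943e-03, -3.10368418e-04],
                            [-3.81616475e-03,  9.99991420e-01,  1.61128080e-03],
                            [ 3.04217640e-04,  1.61245341e-03, -9.99998654e-01]])))
(564, -82, 96) (np.int64(294), np.int64(277))
(564, -82, 96) (np.int64(428), np.int64(303))
(487, -84, 94) (np.int64(292), np.int64(205))
(487, -84, 94) (np.int64(434), np.int64(234))
(489, -414, 82) (np.int64(0), np.int64(206))
(489, -414, 82) (np.int64(110), np.int64(232))
(497, -319, 80) (np.int64(63), np.int64(212))
(497, -319, 80) (np.int64(203), np.int64(238))
```

View pics/m1.png

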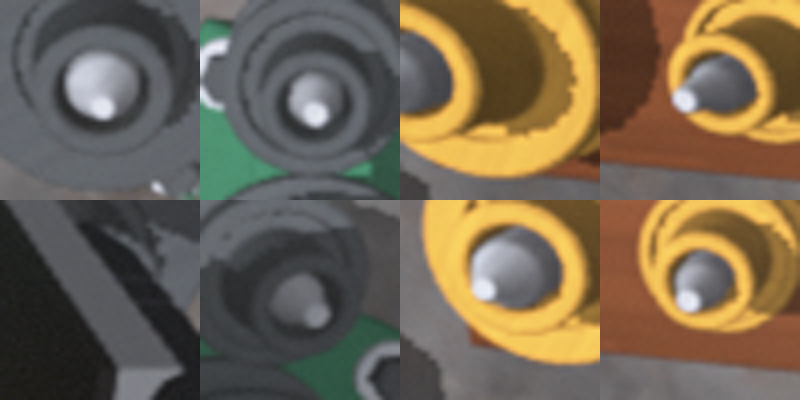

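The tips are the small bright flats, clear on every pin except the centre pin in view 2, where a finger hides it. Triangulating those, then one more view over the board.

Call:
carry_out --deltas '[0,0,0,0,-0.045,0,-1,0,0,0,0,-0.045,0,-1,0,0,0,0,-0.045,0,-1,0,0,0,0,0,0,-1,0,0,0,0,0,0,-1]'

```text
clock: 3.75
eef_pos: [443.8, -362.5, 267.9]
tool_rot: [3.14, -0.0, -3.138]
force: [-0.1, -0.1, 0.1]
width: 85.3
gripper_force: 0.0
```

```bash
cat >> h.py <<'E'
def tip(im,p,r=9):
    u,v=np.round(p).astype(int);g=cv2.resize(im[v-r:v+r+1,u-r:u+r+1].min(2),None,fx=4,fy=4,interpolation=cv2.INTER_CUBIC).astype(float)
    w=np.clip(g-0.8*g.max(),0,None);ys,xs=np.mgrid[:g.shape[0],:g.shape[1]]
    return np.array([((w*xs).sum()/w.sum()+.5)/4-.5+u-r,((w*ys).sum()/w.sum()+.5)/4-.5+v-r])
E
python3 - <<'E'
from h import *
c3,i3=shot("w3");print(pose()[0])
c1,c2=[dict(np.load(f"w{k}.npz")) for k in(1,2)];i1,i2=[cv2.imread(f"pics/w{k}.png") for k in(1,2)]
f1=tip(i1,(321,234),4);f2=tip(i2,(463,262),4);print("foll",f1,f2,tri(c1,f1,c2,f2))
t1=tip(i1,(84,237),4);t2=tip(i2,(225,263),4);X=tri(c1,t1,c2,t2);print("thin12",t1,t2,X)
t3=tip(i3,proj(c3,X),5);print("thin23",t3,tri(c2,t2,c3,t3),"13",tri(c1,t1,c3,t3))
k2=tip(i2,(131,254),4);Y=ray(c2,k2,82);k3=tip(i3,proj(c3,Y),5);print("thick",k2,k3,tri(c2,k2,c3,k3))
ct=tip(i1,(319.3,304),4);print("centre",ct,ray(c1,ct,96))
E
```

```text
[ 443.84316379 -362.26626303  268.04861786]
foll [320.34104867 233.01559965] [462.74673312 262.29880325] [490.12010019 -80.54294182  94.9207206 ]
thin12 [ 83.54125404 236.66003767] [224.50025705 262.84361434] [ 496.06312726 -322.53973365   80.88352381]
thin23 [353.43269506 262.34428059] [ 496.31732472 -322.63344983   80.68009962] 13 [ 496.15567483 -322.63090371   80.76656024]
thick [130.19792195 253.55679812] [260.03650675 252.11664982] [ 485.85083887 -419.66425073   80.01756293]
centre [318.58267316 302.93377471] [564.99535507 -82.76494891  96.        ]
```

Heights agree with the text: follower pin 94.9 against 94, thin peg 80.8 against 80, thick peg 80.0 against 82. The spacings agree too, at 74.9 against 75 and 97.6 against 96. Candidates shaped like the follower are the turquoise ones at (206,259) and (433,250), and the dark grey one at (320,230) in w1. The dark grey one is meant: it is on the arm pin and is steel grey, as the crop confirmed. Going to the steel former.

Call:
carry_out --deltas '[0,0,0,-0.02,0.0465,0,-1,0,0,0,-0.02,0.0465,0,-1,0,0,0,-0.02,0.0465,0,-1,0,0,0,-0.02,0.0465,0,-1,0,0,0,-0.02,0.0465,0,-1,0,0,0,-0.02,0.0465,0,-1,0,0,0,0,0,0.05,-1,0,0,0,0,0,0.05,-1,0,0,0,0,0,0.048,-1,0,0,0,0,0,0,-1,0,0,0,0,0,0,-1]'

```text
clock: 5.18
eef_pos: [563.7, -84.9, 121.9]
tool_rot: [3.141, 0.002, -3.14]
force: [0.4, 0.0, -0.1]
width: 85.5
gripper_force: 0.0
```

```bash
python3 - <<'E'
from h import *
c,i=shot("w4");p,R=pose();print(p,delta((565,-82.8,68)))
print(proj(c,(565,-82.8,96)),proj(c,p))
cv2.imwrite("pics/w4c.png",i[120:,100:540])
E
```

```text
[564.2414653  -85.29866147 122.52477968] [-0.55588126  2.50533279 54.52691617]
[319.24268581 279.42086035] [314.42370331 301.00369149]
```

View pics/w4c.png

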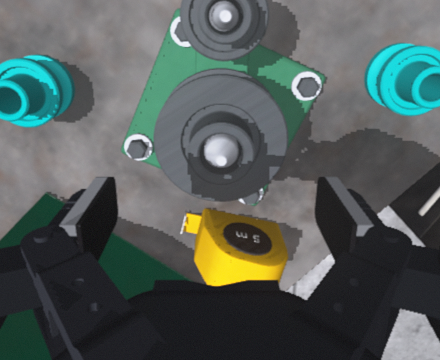

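The steel former is centred below with the pin tip near (321,278) full-frame; the fingers straddle it and the tape is clear of them. Refining from this close view and descending.

```bash
python3 - <<'E'
from h import *
c=dict(np.load("w4.npz"));i=cv2.imread("pics/w4.png");c1=dict(np.load("w1.npz"));i1=cv2.imread("pics/w1.png")
a=tip(i,(322,277),5);b=tip(i1,(319.3,304),4);X=tri(c1,b,c,a);print(a,X,ray(c,a,96))
f=tip(i,(325,136),5);print("foll",f,ray(c,f,94));print(delta((*ray(c,a,96)[:2],68)))
E
```

```text
[320.58445498 278.96263582] [562.63149807 -82.45626424 100.63441744] [564.72977428 -82.07228906  96.        ]
foll [325.00908633 135.72990573] [490.29267682 -80.2183295   94.        ]
[-0.28684028  3.23348169 54.52579062]
```

Call:
carry_out --deltas '[0,0,0,0,0.003,0.02,-1,0,0,0,0,0,0.02,-1,0,0,0,0,0,0.014,-1,0,0,0,0,0,0,-1,0,0,0,0,0,0,1,0,0,0,0,0,0,1,0,0,0,0,0,0,1,0,0,0,0,0,0,1,0,0,0,0,0,0,1,0,0,0,0,0,0,1]'

```text
clock: 6.48
eef_pos: [563.1, -82.6, 67.3]
tool_rot: [3.141, 0.001, -3.141]
force: [-1.2, 1.1, 5.3]
width: 36.7
gripper_force: 59.5
```

Call:
carry_out --deltas '[0,0,0,0,0,-0.02,1,0,0,0,0,0,-0.03,1,0,0,0,0,0,-0.022,1,0,0,0,0.033,-0.027,0,1,0,0,0,0.033,-0.027,0,1,0,0,0,0.033,-0.027,0,1,0,0,0,0.033,-0.027,0,1,0,0,0,0,0,0,1,0,0,0,0,0,0.04,1,0,0,0,0,0,0.04,1,0,0,0,0,0,0.018,1,0,0,0,0,0,0,1]'

```text
clock: 7.98
eef_pos: [430.1, -189.9, 38.9]
tool_rot: [3.14, -0.003, -3.14]
force: [-0.5, 0.2, -5.3]
width: 35.6
gripper_force: 61.7
```

```bash
python3 - <<'E'
from h import *
s=ctrl.read_state();print(s["eef_pos"],s["tool_rot"],s["qpos"].round(2),s["width"],s["force"])
c,i=shot("w5");p,R=pose();print(proj(c,p+[0,0,20]))
cv2.imwrite("pics/w5c.png",cv2.resize(i[180:400,160:480],(640,440)))
E
```

```text
[ 430.07310107 -189.91307874   38.89284049] [ 3.13995519e+00 -3.05233381e-03 -3.14021600e+00] [ 0.33  0.72  0.04  2.15 -0.1   0.27  2.03] 35.62819046626824 [-0.52691266  0.23393145 -5.30942963]
[314.17032053 324.47233906]
```

View pics/w5c.png

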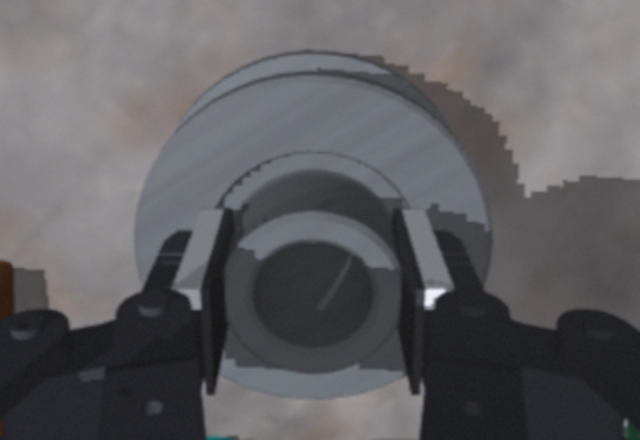

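Held well: boss top centre near (316.5,326) full-frame, against a projected tool axis at (314,324.5). Joint 6 reads 0.27 and is near its limit here, so I set the roll down a little further out.

Call:
carry_out --deltas '[0,0,0,-0.018,0.007,-0.01,1,0,0,0,-0.018,0.007,0,1,0,0,0,0,0,0,1,0,0,0,0,0,0.01,1,0,0,0,0,0,0.006,1,0,0,0,0,0,0,1]'

```text
clock: 8.78
eef_pos: [465.5, -176.9, 33.5]
tool_rot: [3.141, -0.002, 3.141]
force: [-1.1, 0.1, -5.0]
width: 36.0
gripper_force: 61.7
```

```bash
python3 - <<'E'
from h import *
s=ctrl.read_state();print(s["eef_pos"],s["tool_rot"],s["qpos"].round(2),s["width"],s["force"])
E
```

```text
[ 465.52660898 -176.93762151   33.51842754] [ 3.14100971e+00 -2.17297628e-03  3.14146476e+00] [ 0.27  0.75  0.05  2.08 -0.11  0.32  1.99] 35.95687967494595 [-1.05926474  0.07990885 -5.00891615]
```

Call:
carry_out --deltas '[0,0,0,0,0,0.003,1,0,0,0,0,0,0.001,1,0,0,0,0,0,0,1]'

```text
clock: 9.15
eef_pos: [466.7, -176.9, 30.2]
tool_rot: [3.142, -0.0, -3.141]
force: [0.3, -0.2, -5.2]
width: 35.8
gripper_force: 61.7
```

Call:
carry_out --deltas '[0,0,0,0,0,0.0015,1,0,0,0,0,0,0,1,0,0,0,0,0,0,-1,0,0,0,0,0,0,-1,0,0,0,0,0,0,-1,0,0,0,0,0,0,-1,0,0,0,0,0,-0.03,-1,0,0,0,0,0,-0.06,-1,0,0,0,0,0,0,-1]'

```text
clock: 10.28
eef_pos: [469.5, -177.9, 122.5]
tool_rot: [-3.139, 0.008, -3.141]
force: [0.0, -0.4, -0.0]
width: 85.6
gripper_force: 0.0
```

```bash
python3 - <<'E'
from h import *
c,i=shot("w6");p,R=pose();print(p,R.as_euler("xyz"),ctrl.read_state()["qpos"].round(2))
g=proj(c,(466.7,-176.9,50));print(g,delta((486,-420,120)))
k=tip(i,proj(c,(496.2,-322.6,80.5)),6);print("thin",k,ray(c,k,80.5))
cv2.imwrite("pics/w6c.png",i)
E
```

```text
[ 468.08437983 -177.30852012  120.66734064] [-3.14024332  0.00427599 -3.14094295] [ 0.25  0.59  0.09  2.04 -0.1   0.51  1.98]
[317.30530131 245.08014317] [ -17.7549239  -242.70184458    1.07075314]
thin [ 79.171526   306.89117916] [ 496.38514345 -322.68294234   80.5       ]
```

View pics/w6c.png

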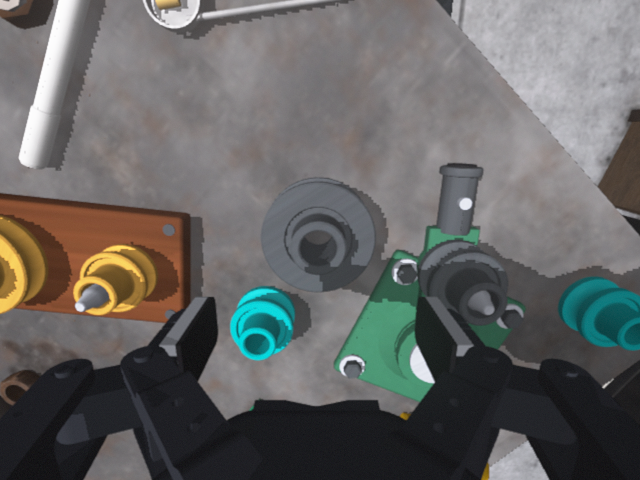

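The steel former stands on clear worktop at (318,240), boss up, and the centre pin is empty. On to the brass former.

Call:
carry_out --deltas '[0,0,0,-0.004,-0.0486,-0.002,-1,0,0,0,-0.004,-0.0486,-0.002,-1,0,0,0,-0.004,-0.0486,0,-1,0,0,0,-0.004,-0.0486,0,-1,0,0,0,-0.003,-0.0486,0,-1,0,0,0,0,0,0,-1,0,0,0,0,0,0,-1]'

```text
clock: 11.2
eef_pos: [485.1, -418.4, 121.1]
tool_rot: [3.139, -0.002, -3.141]
force: [1.4, 0.1, 0.3]
width: 85.0
gripper_force: 0.0
```

```bash
python3 - <<'E'
from h import *
c,i=shot("w7");p,R=pose();print(p,R.as_euler("xyz"),ctrl.read_state()["qpos"].round(2))
k=tip(i,proj(c,(486,-419.5,82)),6);X=ray(c,k,82);print("thick",proj(c,(486,-419.5,82)),k,X)
c3=dict(np.load("w3.npz"));k3=tip(cv2.imread("pics/w3.png"),(260,252),5);print(tri(c3,k3,c,k))
k=tip(i,proj(c,(496.2,-322.6,80)),6);print("thin",k,ray(c,k,80))
print(delta((X[0],X[1]-1,46)))
cv2.imwrite("pics/w7c.png",i[100:,60:580])
E
```

```text
[ 485.63898146 -417.66821706  121.46168487] [ 3.13859692e+00 -1.66670499e-03 -3.13962840e+00] [ 0.63  0.74  0.06  1.64 -0.06  0.76  2.29]
thick [313.169063   269.86467558] [314.2641608 269.3459055] [ 485.67842095 -418.86384167   82.        ]
[ 482.78898156 -418.68774697   87.82902089]
thin [477.27057    285.17609734] [ 496.81400033 -321.80064053   80.        ]
[-0.16089893 -2.42175038 75.45460518]
```

View pics/w7c.png

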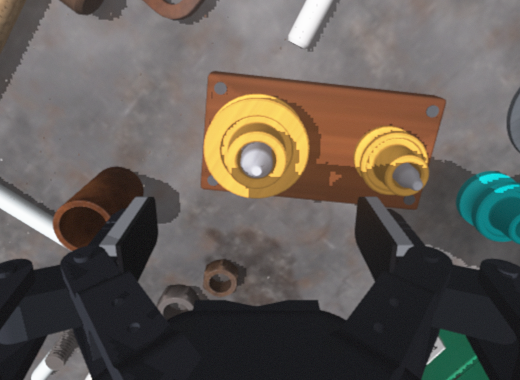

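The brass former sits below the tool with its peg tip near (258,168) in the crop, the thin peg at (410,178), and pipe stub and decoy clear. Descend and squeeze, then open a little, turn 90° and squeeze again, so it is centred on the tool axis both ways.

Call:
carry_out --deltas '[0,0,0,0,-0.002,0.035,-1,0,0,0,0,0,0.03,-1,0,0,0,0,0,0.01,-1,0,0,0,0,0,0,-1,0,0,0,0,0,0,1,0,0,0,0,0,0,1,0,0,0,0,0,0,1,0,0,0,0,0,0,1,0,0,0,0,0,0,1,0,0,0,0,0,0,-0.3,0,0,0,0,0,0,-0.3]'

```text
clock: 12.62
eef_pos: [485.8, -422.3, 47.9]
tool_rot: [-3.141, 0.0, -3.141]
force: [-0.9, 0.3, 0.5]
width: 55.7
gripper_force: 0.0
```

Call:
carry_out --deltas '[0,0,9,0,0,0,-0.3,0,0,9,0,0,0,-0.3,0,0,9,0,0,0,-0.3,0,0,9,0,0,0,-0.3,0,0,9,0,0,0,-0.3,0,0,9,0,0,0,-0.3,0,0,9,0,0,0,-0.3,0,0,9,0,0,0,-0.3,0,0,9,0,0,0,-0.3,0,0,9,0,0,0,-0.3,0,0,0,0,0,0,-0.3]'

```text
clock: 14.0
eef_pos: [485.8, -421.9, 47.5]
tool_rot: [-3.141, 0.0, 1.573]
force: [-0.2, 1.0, -0.7]
width: 55.5
gripper_force: 0.0
```

Call:
carry_out --deltas '[0,0,0,0,0,0,1,0,0,0,0,0,0,1,0,0,0,0,0,0,1,0,0,0,0,0,0,1]'

```text
clock: 14.5
eef_pos: [486.0, -422.0, 48.2]
tool_rot: [3.141, 0.0, 1.572]
force: [0.5, 0.8, 5.1]
width: 35.4
gripper_force: 60.2
```

Call:
carry_out --deltas '[0,0,0,0,0,-0.025,1,0,0,0,0,0,-0.03,1,0,0,0,0,0,-0.033,1,0,0,0,0,0,0,1,0,0,0,0,0,0,1]'

```text
clock: 15.12
eef_pos: [485.1, -420.7, 134.0]
tool_rot: [-3.14, -0.002, 1.572]
force: [0.1, 0.5, -4.5]
width: 35.4
gripper_force: 61.2
```

```bash
python3 - <<'E'
from h import *
c,i=shot("w8");p,R=pose();print(p,R.as_euler("xyz"),ctrl.read_state()["qpos"].round(2),ctrl.read_state()["force"])
b=p+R.apply([0,0,-18]);print("boss top centre pred",b,proj(c,b))
d=i[190:400,210:430];cv2.imwrite("pics/w8c.png",cv2.resize(d,None,fx=2.6,fy=2.6,interpolation=cv2.INTER_CUBIC))
E
```

```text
[ 485.00491496 -420.54078153  133.65459616] [-3.13899487e+00 -2.70214635e-03  1.57163654e+00] [ 0.36  0.79  0.54  1.64 -0.5   0.86  1.11] [ 0.32268001 -0.08118722 -4.03712349]
boss top centre pred [ 485.05171581 -420.58938064  151.65446971] [315.27379046 320.18483667]
```

View pics/w8c.png

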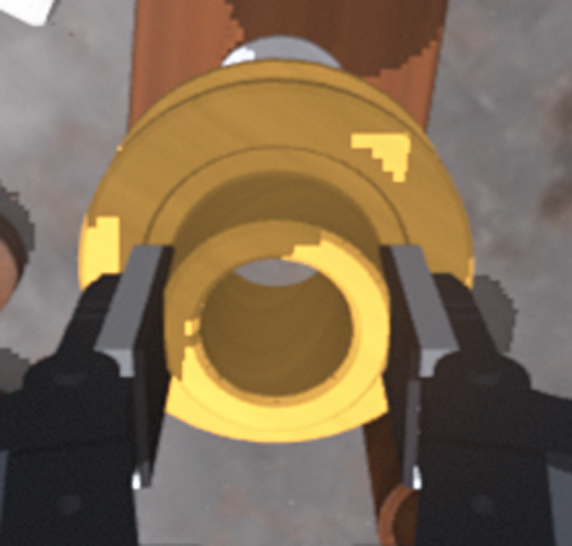

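Both edges of the boss top give a centre near (316.4,316.8) full-frame, against a projected tool axis at (315.3,320.2). That is about 1.3 mm along tool x and 0.45 mm along tool y. I carry that offset so pin and bore are compared in the same camera frame.

Call:
carry_out --deltas '[0,0,-9,0,0,0,1,0,0,-9,0,0,0,1,0,0,-9,0,0,0,1,0,0,-9,0,0,0,1,0,0,-9,0,0,0,1,0,0,-9,0,0,0,1,0,0,-9,0,0,0,1,0,0,-9,0,0,0,1,0,0,-9,0,0,0,1,0,0,-9,0,0,0,1]'

```text
clock: 16.42
eef_pos: [484.8, -421.0, 133.7]
tool_rot: [3.139, -0.003, -3.136]
force: [-1.2, 0.6, -3.9]
width: 35.9
gripper_force: 61.1
```

Call:
carry_out --deltas '[0,0,0,-0.0115,0.048,0,1,0,0,0,-0.0115,0.048,0,1,0,0,0,-0.0115,0.048,0,1,0,0,0,-0.0115,0.048,0,1,0,0,0,-0.0115,0.048,0,1,0,0,0,-0.0115,0.048,0,1,0,0,0,-0.0115,0.048,0,1,0,0,0,0,0,0,1,0,0,0,0,0,0,1,0,0,0,0,0,0,1]'

```text
clock: 17.68
eef_pos: [565.3, -87.6, 135.1]
tool_rot: [-3.141, -0.001, 3.14]
force: [0.5, -0.6, -4.0]
width: 35.9
gripper_force: 61.5
```

```bash
python3 - <<'E'
from h import *
p,R=pose();print(p,R.as_euler("xyz"),delta((565.8,-82.6,134)),ctrl.read_state()["qpos"].round(2))
E
```

```text
[565.31919588 -87.64688481 135.14718361] [-3.14071800e+00 -1.44971177e-03  3.13964578e+00] [-0.47264014  5.04881217  1.14208412] [ 0.01  0.65  0.15  1.83 -0.14  0.67  1.81]
```

Call:
carry_out --deltas '[0,0,0,-0.0005,0.005,0,1,0,0,0,0,0,0,1,0,0,0,0,0,0.01,1,0,0,0,0,0,0.01,1,0,0,0,0,0,0.008,1,0,0,0,0,0,0.006,1,0,0,0,0,0,0,1]'

```text
clock: 18.55
eef_pos: [566.2, -80.7, 101.1]
tool_rot: [3.141, -0.001, -3.141]
force: [-0.0, 0.2, -3.8]
width: 35.6
gripper_force: 61.5
```

Call:
carry_out --deltas '[0,0,0,0,-0.0015,0.006,1,0,0,0,0,0,0.01,1,0,0,0,0,0,0.01,1,0,0,0,0,0,0.006,1,0,0,0,0,0,0,1]'

```text
clock: 19.18
eef_pos: [566.2, -82.2, 69.1]
tool_rot: [3.141, -0.001, -3.141]
force: [-0.4, 0.9, -4.9]
width: 35.7
gripper_force: 61.4
```

Call:
carry_out --deltas '[0,0,0,0,0,0.005,1,0,0,0,0,0,0.002,1,0,0,0,0,0,0,1]'

```text
clock: 19.55
eef_pos: [566.6, -82.3, 62.7]
tool_rot: [3.142, -0.0, -3.141]
force: [0.5, -0.5, -3.5]
width: 35.9
gripper_force: 61.5
```

Call:
carry_out --deltas '[0,0,0,0,0,0.0008,1,0,0,0,0,0,0,-1,0,0,0,0,0,0,-1,0,0,0,0,0,0,-1,0,0,0,0,0,0,-1,0,0,0,0,0,-0.025,-1,0,0,0,0,0,-0.035,-1,0,0,0,0,0,0,-1,0,0,0,0,0,0,-1]'

```text
clock: 20.68
eef_pos: [566.3, -82.1, 121.7]
tool_rot: [3.141, -0.0, -3.141]
force: [-0.6, -0.1, -0.6]
width: 85.7
gripper_force: 0.0
```

```bash
python3 - <<'E'
from h import *
c,i=shot("w9");p,R=pose();print(p,R.as_euler("xyz"),delta((467,-177,122)))
t=tip(i,proj(c,(564.7,-82.2,96)),8);print(t,ray(c,t,96))
f=tip(i,proj(c,(490.2,-80.4,94)),8);print(f,ray(c,f,94))
cv2.imwrite("pics/w9c.png",i[60:400,150:500])
E
```

```text
[565.98694973 -82.09864773 121.28229144] [ 3.14132950e+00 -1.45120215e-03 -3.14079937e+00] [ 99.06313978 -94.82264307  -0.59890118]
[314.02379264 274.77134191] [564.70544068 -82.83930822  96.        ]
[319.00123481 130.13532121] [490.22093639 -80.25071352  94.        ]
```

View pics/w9c.png

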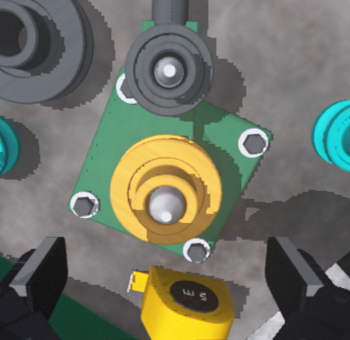

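The brass former is down on the centre pin (pin tip near (165,205) in the crop) and the tape is untouched. Back to the steel former, turning to yaw 90°.

Call:
carry_out --deltas '[0,0,0,0.033,-0.0315,0,-1,0,0,0,0.033,-0.0315,0,-1,0,0,0,0.033,-0.0315,0,-1,0,0,10,0,0,0,-1,0,0,10,0,0,0,-1,0,0,10,0,0,0,-1,0,0,10,0,0,0,-1,0,0,10,0,0,0,-1,0,0,10,0,0,0,-1,0,0,10,0,0,0,-1,0,0,10,0,0,0,-1,0,0,10,0,0,0,-1]'

```text
clock: 22.22
eef_pos: [467.0, -176.6, 121.0]
tool_rot: [-3.139, -0.0, 1.566]
force: [-0.1, 0.2, -0.3]
width: 85.3
gripper_force: 0.0
```

Call:
carry_out --deltas '[0,0,0,0,0,0.04,-1,0,0,0,0,0,0.02,-1,0,0,0,0,0,0,-1,0,0,0,0,0,0,-1]'

```text
clock: 22.72
eef_pos: [467.6, -177.1, 62.1]
tool_rot: [-3.141, 0.0, 1.571]
force: [0.9, -0.0, 0.4]
width: 85.2
gripper_force: 0.0
```

```bash
python3 - <<'E'
from h import *
c,i=shot("w10")
p,R=pose();print(p,R.as_euler("xyz"),delta((466.7,-176.9,30)),ctrl.read_state()["qpos"].round(2))
print(proj(c,(466.7,-176.9,50)))
E
```

```text
[ 467.96334279 -177.20393648   62.47517029] [3.14103973e+00 5.40137626e-04 1.57127815e+00] [ 0.32208617 -1.28115225 32.47429764] [ 0.01  0.74  0.45  2.08 -0.7   0.47  0.99]
[313.80342355 289.09836338]
```

Call:
carry_out --deltas '[0,0,0,0,-0.001,0.02,-1,0,0,0,0,0,0.011,-1,0,0,0,0,0,0,-1,0,0,0,0,0,0,1,0,0,0,0,0,0,1,0,0,0,0,0,0,1,0,0,0,0,0,0,1,0,0,0,0,0,0,1,0,0,0,0,0,0,1]'

```text
clock: 23.9
eef_pos: [467.7, -177.1, 32.0]
tool_rot: [3.139, 0.0, 1.571]
force: [0.7, 0.6, 7.5]
width: 36.0
gripper_force: 59.1
```

Call:
carry_out --deltas '[0,0,0,0,0,-0.025,1,0,0,0,0,0,-0.035,1,0,0,0,0,0,-0.03,1,0,0,0,0,0,0,1,0,0,0,0,0,0,1]'

```text
clock: 24.52
eef_pos: [465.9, -175.9, 119.8]
tool_rot: [-3.14, -0.001, 1.572]
force: [-0.4, 0.6, -6.3]
width: 36.2
gripper_force: 62.1
```

```bash
cat >> h.py <<'E'
def held(c,i,p,R,up,rb):
    "centre of the bore's mouth `up` mm above the TCP: dark blob inside boss -> offset in tool x,y"
    b=p+R.apply([0,0,-up]);u,v=proj(c,b);d=(c["R"]@b+c["t"])[2];r=rb*c["mtx"][0,0]/d
    return b,(u,v),r
E
python3 - <<'E'
from h import *
c,i=shot("w11");p,R=pose();print(p,R.as_euler("xyz"),delta((486,-420,120)),ctrl.read_state()["qpos"].round(2),ctrl.read_state()["force"])
b=p+R.apply([0,0,-20]);print(proj(c,b))
d=cv2.resize(i[190:400,210:430],None,fx=2.6,fy=2.6,interpolation=cv2.INTER_CUBIC);cv2.imwrite("pics/w11c.png",cv2.convertScaleAbs(d,alpha=1.6))
E
```

```text
[ 465.66184786 -176.03567405  119.57977574] [-3.13893957e+00 -1.28862670e-03  1.57175872e+00] [-243.98304223   20.10133281   -0.78796116] [-0.07  0.66  0.56  2.05 -0.61  0.61  0.92] [ 0.3306994   0.91251089 -5.74632541]
[315.0614821  323.22745489]
```

View pics/w11c.png

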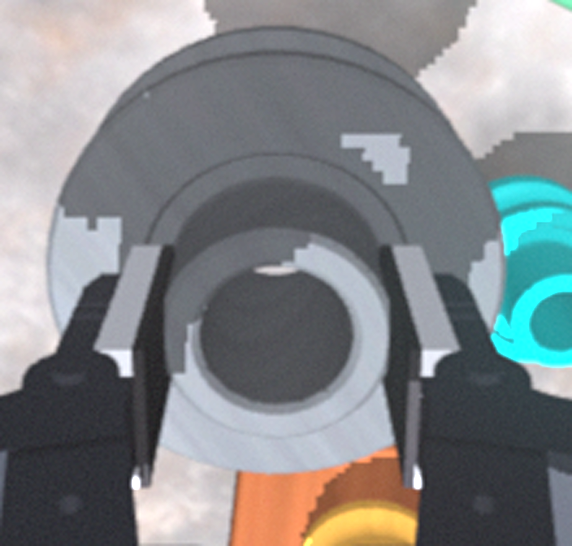

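The steel former is held with its bore mouth centre near (316.7,319) against (315,320) projected, so it is centred within 1 mm. Carrying it to the thick peg.

Call:
carry_out --deltas '[0,0,0,-0.0486,-0.004,-0.003,1,0,0,0,-0.0486,-0.004,-0.003,1,0,0,0,-0.0486,-0.004,-0.003,1,0,0,0,-0.0486,-0.004,-0.003,1,0,0,0,-0.0486,-0.004,-0.003,1,0,0,0,0,0,0,1,0,0,0,0,0,0,1,0,0,0,0,0,0,1]'

```text
clock: 25.58
eef_pos: [447.0, -417.8, 134.7]
tool_rot: [-3.14, -0.003, 1.573]
force: [0.3, 0.3, -4.8]
width: 35.5
gripper_force: 62.1
```

```bash
python3 - <<'E'
from h import *
c,i=shot("w12")
p,R=pose();print(p,R.as_euler("xyz"),delta((486.4,-419.2,120)),ctrl.read_state()["qpos"].round(2))
E
```

```text
[ 447.20209955 -418.07860312  135.07591472] [-3.14072613e+00 -2.07056274e-03  1.57318094e+00] [-1.24607849 39.20816167 15.03939768] [ 0.37  0.76  0.56  1.73 -0.53  0.81  1.19]
```

Call:
carry_out --deltas '[0,0,0,-0.001,0.039,0,1,0,0,0,0,0,0,1,0,0,0,0,0,0,1]'

```text
clock: 26.0
eef_pos: [485.8, -419.7, 135.6]
tool_rot: [-3.14, -0.001, 1.573]
force: [-0.3, 0.3, -5.6]
width: 35.6
gripper_force: 62.3
```

```bash
python3 - <<'E'
from h import *
p,R=pose();print(p,R.as_euler("xyz"),delta((486.3,-419.1,97)))
E
```

```text
[ 485.83124941 -419.69651434  135.56979041] [-3.14049174e+00 -8.39728120e-04  1.57309069e+00] [ 0.56304894  0.5125804  38.56973588]
```

Call:
carry_out --deltas '[0,0,0,0.0005,0.0005,0.01,1,0,0,0,0,0,0.01,1,0,0,0,0,0,0.01,1,0,0,0,0,0,0.008,1,0,0,0,0,0,0,1]'

```text
clock: 26.62
eef_pos: [485.9, -419.9, 97.0]
tool_rot: [-3.14, -0.001, 1.571]
force: [0.6, 0.5, -5.4]
width: 35.5
gripper_force: 62.3
```

Call:
carry_out --deltas '[0,0,0,0,0,0.01,1,0,0,0,0,0,0.01,1,0,0,0,0,0,0.01,1,0,0,0,0,0,0.006,1,0,0,0,0,0,0,1]'

```text
clock: 27.25
eef_pos: [486.1, -420.1, 61.3]
tool_rot: [-3.141, -0.001, 1.571]
force: [0.6, 0.0, -6.1]
width: 36.0
gripper_force: 62.3
```

Call:
carry_out --deltas '[0,0,0,0,0,0.004,1,0,0,0,0,0,0.0015,1,0,0,0,0,0,0,1]'

```text
clock: 27.62
eef_pos: [486.4, -420.4, 56.5]
tool_rot: [3.142, 0.0, 1.571]
force: [0.8, -0.6, -5.1]
width: 35.4
gripper_force: 62.3
```

Call:
carry_out --deltas '[0,0,0,0,0,0.0008,1,0,0,0,0,0,0,-1,0,0,0,0,0,0,-1,0,0,0,0,0,0,-1,0,0,0,0,0,0,-1,0,0,0,0,0,-0.025,-1,0,0,0,0,0,-0.045,-1,0,0,0,0,0,0,-1,0,0,0,0,0,0,-1]'

```text
clock: 28.75
eef_pos: [486.3, -419.8, 125.4]
tool_rot: [-3.141, -0.001, 1.572]
force: [-1.0, 0.2, -0.8]
width: 85.4
gripper_force: 0.0
```

```bash
python3 - <<'E'
from h import *
c,i=shot("w13");p,R=pose();print(p,R.as_euler("xyz"))
for n,X in(("thick",(486.3,-419.4,82)),("thin",(496.5,-322.5,80))):
    t=tip(i,proj(c,X),7);print(n,proj(c,X),t,ray(c,t,X[2]))
cv2.imwrite("pics/w13c.png",i[0:400,130:530])
E
```

```text
[ 486.02698093 -419.55282247  124.74800355] [-3.14055533e+00 -1.49439529e-03  1.57159492e+00]
thick [315.7568279  265.99314358] [315.05537163 264.04826372] [ 485.88680278 -418.16885257   82.        ]
thin [335.35933028  88.88638673] [335.75921076  87.21446783] [ 496.69330905 -321.70735694   80.        ]
```

View pics/w13c.png

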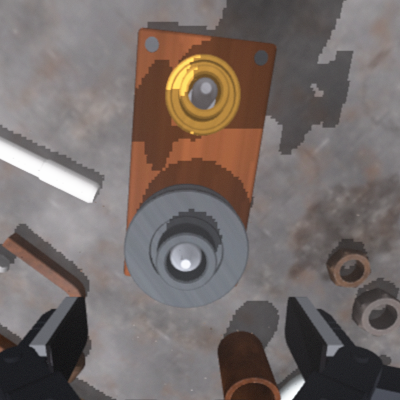

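The steel former is seated on the thick peg (tip near (186,262) in the crop) and the pipe stub is untouched. Now the steel follower.

Call:
carry_out --deltas '[0,0,-10,0,0,0,-1,0,0,-10,0,0,0,-1,0,0,-10,0,0,0,-1,0,0,-10,0,0,0,-1,0,0,-10,0,0,0,-1,0,0,-10,0,0,0,-1,0,0,-10,0,0,0,-1,0,0,-10,0,0,0,-1,0,0,-10,0,0,0,-1,0,0,0,0,0,0,-1]'

```text
clock: 30.05
eef_pos: [485.7, -419.8, 124.4]
tool_rot: [3.139, -0.001, 3.14]
force: [-1.1, 0.4, 0.1]
width: 85.3
gripper_force: 0.0
```

Call:
carry_out --deltas '[0,0,0,-0.001,0.0484,0,-1,0,0,0,-0.001,0.0484,0,-1,0,0,0,-0.001,0.0484,0,-1,0,0,0,-0.001,0.0484,0,-1,0,0,0,-0.001,0.0484,0,-1,0,0,0,0,0.0484,0,-1,0,0,0,0,0.0484,0,-1,0,0,0,0,0,0,-1,0,0,0,0,0,0,-1,0,0,0,0,0,0,-1]'

```text
clock: 31.3
eef_pos: [491.0, -83.2, 125.6]
tool_rot: [-3.141, -0.0, 3.139]
force: [0.1, -0.7, 0.4]
width: 85.3
gripper_force: 0.0
```

```bash
python3 - <<'E'
from h import *
c,i=shot("w14");p,R=pose();print(p,R.as_euler("xyz"),ctrl.read_state()["qpos"].round(2))
t=tip(i,proj(c,(490.2,-80.3,94)),7);F=ray(c,t,94);print(t,F)
print(delta((491,-81,68.5)))
E
```

```text
[491.00618839 -83.14715901 125.5667055 ] [-3.14089840e+00 -1.77681387e-04  3.13883611e+00] [-0.01  0.58  0.17  2.04 -0.18  0.53  1.86]
[320.39104762 272.7235446 ] [490.655414   -80.39705133  94.        ]
[1.96739593e-03 2.18675179e+00 5.70652024e+01]
```

Call:
carry_out --deltas '[0,0,0,0,0.002,0.025,-1,0,0,0,0,0,0.022,-1,0,0,0,0,0,0.01,-1,0,0,0,0,0,0,-1,0,0,0,0,0,0,1,0,0,0,0,0,0,1,0,0,0,0,0,0,1,0,0,0,0,0,0,1,0,0,0,0,0,0,1,0,0,0,0,0,0,1]'

```text
clock: 32.6
eef_pos: [491.6, -79.7, 69.4]
tool_rot: [-3.141, 0.001, -3.141]
force: [-0.9, -0.1, 4.8]
width: 26.1
gripper_force: 58.6
```

Call:
carry_out --deltas '[0,0,0,0,0,-0.02,1,0,0,0,0,0,-0.025,1,0,0,0,0,0,-0.025,1,0,0,0,0.012,-0.032,0,1,0,0,0,0.012,-0.032,0,1,0,0,0,0,-0.032,0,1,0,0,0,0,0,0,1,0,0,0,0,0,0.04,1,0,0,0,0,0,0.04,1,0,0,0,0,0,0.02,1,0,0,0,0,0,0,1]'

```text
clock: 33.98
eef_pos: [466.0, -174.2, 37.3]
tool_rot: [3.14, -0.004, -3.14]
force: [0.2, 1.3, -1.8]
width: 25.9
gripper_force: 59.6
```

Call:
carry_out --deltas '[0,0,0,0,0,0.004,1,0,0,0,0,0,0.0015,1,0,0,0,0,0,0,1]'

```text
clock: 34.35
eef_pos: [467.6, -175.6, 33.8]
tool_rot: [-3.141, 0.001, -3.141]
force: [-0.2, 0.1, -1.6]
width: 25.5
gripper_force: 59.6
```

Call:
carry_out --deltas '[0,0,0,0,0,0.0015,1,0,0,0,0,0,0.001,1,0,0,0,0,0,0,1]'

```text
clock: 34.72
eef_pos: [467.6, -175.9, 31.5]
tool_rot: [-3.141, 0.001, -3.141]
force: [-0.7, -0.9, 6.3]
width: 26.1
gripper_force: 60.3
```

Call:
carry_out --deltas '[0,0,0,0,0,0,-1,0,0,0,0,0,0,-1,0,0,0,0,0,0,-1,0,0,0,0,0,0,-1,0,0,0,0,0,-0.03,-1,0,0,0,0,0,-0.06,-1,0,0,0,-0.01,-0.049,0,-1,0,0,0,-0.01,-0.049,0,-1,0,0,0,-0.009,-0.049,0,-1,0,0,0,0,0,0,-1,0,0,0,0,0,0,-1]'

```text
clock: 36.1
eef_pos: [495.8, -321.6, 120.2]
tool_rot: [3.14, -0.001, -3.141]
force: [-0.2, 0.0, 0.1]
width: 85.4
gripper_force: 0.0
```

```bash
python3 - <<'E'
from h import *
c,i=shot("w15");p,R=pose();print(p,R.as_euler("xyz"),ctrl.read_state()["qpos"].round(2))
t=tip(i,proj(c,(496.4,-322,80)),7);F=ray(c,t,80);print(t,F)
print(delta((496.7,-322.5,46.5)))
E
```

```text
[ 496.03659459 -320.79007526  120.26410705] [ 3.13972912e+00 -1.03193986e-03 -3.13971202e+00] [ 0.44  0.69  0.14  1.79 -0.14  0.67  2.23]
[313.66677606 269.01503809] [ 496.64861628 -322.48957078   80.        ]
[-0.73630825 -1.84862671 73.76006961]
```

Call:
carry_out --deltas '[0,0,0,-0.001,-0.002,0.03,-0.3,0,0,0,0,0,0.03,-0.3,0,0,0,0,0,0.013,-0.3,0,0,0,0,0,0,-0.3,0,0,0,0,0,0,1,0,0,0,0,0,0,1,0,0,0,0,0,0,1,0,0,0,0,0,0,1,0,0,0,0,0,0,-0.3,0,0,0,0,0,0,-0.3,0,0,0,0,0,0,-0.3]'

```text
clock: 37.52
eef_pos: [497.2, -324.6, 47.6]
tool_rot: [-3.142, -0.0, -3.141]
force: [-0.0, 0.2, 0.4]
width: 56.0
gripper_force: 0.0
```

Call:
carry_out --deltas '[0,0,10,0,0,0,-0.3,0,0,10,0,0,0,-0.3,0,0,10,0,0,0,-0.3,0,0,10,0,0,0,-0.3,0,0,10,0,0,0,-0.3,0,0,10,0,0,0,-0.3,0,0,10,0,0,0,-0.3,0,0,10,0,0,0,-0.3,0,0,10,0,0,0,-0.3,0,0,0,0,0,0,-0.3,0,0,0,0,0,0,-0.3]'

```text
clock: 38.9
eef_pos: [497.3, -324.4, 47.6]
tool_rot: [-3.141, -0.0, 1.575]
force: [0.3, -0.6, 0.5]
width: 55.3
gripper_force: 0.0
```

Call:
carry_out --deltas '[0,0,0,0,0,0,1,0,0,0,0,0,0,1,0,0,0,0,0,0,1,0,0,0,0,0,0,1,0,0,0,0,0,0,1]'

```text
clock: 39.52
eef_pos: [497.4, -324.6, 48.0]
tool_rot: [3.141, 0.0, 1.572]
force: [-0.8, 1.4, 5.8]
width: 25.8
gripper_force: 59.1
```

Call:
carry_out --deltas '[0,0,0,0,0,-0.02,1,0,0,0,0,0,-0.03,1,0,0,0,0,0,-0.038,1,0,0,-10,0,0,0,1,0,0,-10,0,0,0,1,0,0,-10,0,0,0,1,0,0,-10,0,0,0,1,0,0,-10,0,0,0,1,0,0,-10,0,0,0,1,0,0,-10,0,0,0,1,0,0,-10,0,0,0,1,0,0,-10,0,0,0,1]'

```text
clock: 41.02
eef_pos: [497.1, -325.0, 136.4]
tool_rot: [-3.14, -0.0, -3.136]
force: [-0.9, -0.1, -0.8]
width: 25.4
gripper_force: 59.3
```

```bash
python3 - <<'E'
from h import *
c,i=shot("w16");p,R=pose();print(p,R.as_euler("xyz"),ctrl.read_state()["width"],delta((491,-81,136)))
print("pred",proj(c,p+R.apply([0,0,-18])))
def hc(im,cen,lo,hi):
    g=cv2.resize(cv2.cvtColor(im,cv2.COLOR_BGR2GRAY),None,fx=4,fy=4,interpolation=cv2.INTER_CUBIC)
    u,v=[int(4*k) for k in cen];r=160;h=cv2.HoughCircles(cv2.GaussianBlur(g[v-r:v+r,u-r:u+r],(0,0),2),cv2.HOUGH_GRADIENT_ALT,1,5,param1=80,param2=.5,minRadius=4*lo,maxRadius=4*hi)
    return [] if h is None else [(round(float(a+u-r+.5)/4-.5,1),round(float(b+v-r+.5)/4-.5,1),round(float(q)/4,1)) for a,b,q in h[0][:6]]
for n,cen,lo,hi in(("w8",(316,317),25,48),("w11",(316,319),25,48),("w16",(315,318),16,42)): print(n,hc(cv2.imread(f"pics/{n}.png"),cen,lo,hi))
E
```

```text
[ 497.01236396 -325.12034079  136.52119404] [-3.14054581e+00  4.90760576e-05 -3.13098386e+00] 25.527954039572148 [  3.42227761 244.17079785   0.26541743]
pred [314.72284443 319.30712222]
w8 [(316.4, 316.1, 29.1), (313.4, 313.9, 27.7)]
w11 [(315.1, 319.1, 29.1), (313.9, 316.9, 31.7), (319.1, 319.1, 26.6)]
w16 [(313.1, 319.9, 30.0), (319.4, 313.9, 25.9), (313.9, 316.1, 23.4)]
```

Call:
carry_out --deltas '[0,0,0,0.0007,0.0488,0,1,0,0,0,0.0007,0.0488,0,1,0,0,0,0.0007,0.0488,0,1,0,0,0,0.0007,0.0488,0,1,0,0,0,0.0007,0.0488,0,1,0,0,0,0,0,0,1,0,0,0,0,0,0,1,0,0,0,0,0,0,1]'

```text
clock: 42.08
eef_pos: [493.7, -82.2, 136.0]
tool_rot: [-3.141, 0.0, 3.139]
force: [0.2, 0.5, -1.1]
width: 25.3
gripper_force: 59.5
```

```bash
python3 - <<'E'
from h import *
p,R=pose();print(p,R.as_euler("xyz"),delta((491,-80.8,106)))
c,i=shot("w17");t=tip(i,proj(c,(564.7,-82.5,96)),7);print(t,ray(c,t,96))
E
```

```text
[493.7162827  -82.23210836 135.98435408] [-3.14054097e+00  4.82761861e-04  3.13905064e+00] [ 2.73438934  1.45673067 29.98152208]
[314.93098578 371.00154318] [564.93501773 -82.88342678  96.        ]
```

Call:
carry_out --deltas '[0,0,0,0.0027,0.0015,0,1,0,0,0,0,0,0,1,0,0,0,0,0,0.01,1,0,0,0,0,0,0.008,1,0,0,0,0,0,0.006,1,0,0,0,0,0,0.006,1,0,0,0,0,0,0,1]'

```text
clock: 43.0
eef_pos: [490.6, -79.0, 105.1]
tool_rot: [3.141, -0.001, -3.141]
force: [-0.7, -0.1, -1.1]
width: 25.6
gripper_force: 59.5
```

Call:
carry_out --deltas '[0,0,0,0,-0.0015,0.005,1,0,0,0,0,0,0.01,1,0,0,0,0,0,0.01,1,0,0,0,0,0,0.01,1,0,0,0,0,0,0,1]'

```text
clock: 43.62
eef_pos: [490.2, -80.5, 69.7]
tool_rot: [3.141, -0.002, -3.141]
force: [-0.9, -0.3, -1.0]
width: 25.6
gripper_force: 59.5
```

Call:
carry_out --deltas '[0,0,0,0,0,0.005,1,0,0,0,0,0,0.0025,1,0,0,0,0,0,0,1]'

```text
clock: 44.0
eef_pos: [490.9, -80.5, 63.1]
tool_rot: [3.142, -0.0, -3.141]
force: [0.6, 0.7, -2.3]
width: 25.7
gripper_force: 59.5
```

Call:
carry_out --deltas '[0,0,0,0,0,0.0012,1,0,0,0,0,0,0,1,0,0,0,0,0,0,-1,0,0,0,0,0,0,-1,0,0,0,0,0,0,-1,0,0,0,0,0,0,-1,0,0,0,0,0,-0.025,-1,0,0,0,0,0,-0.035,-1,0,0,0,0,0,0,-1,0,0,0,0,0,0,-1]'

```text
clock: 45.25
eef_pos: [490.6, -80.3, 121.7]
tool_rot: [3.141, -0.0, -3.141]
force: [0.5, 0.6, 0.2]
width: 85.5
gripper_force: 0.0
```

```bash
python3 - <<'E'
from h import *
c,i=shot("w18");p,R=pose();print(p,R.as_euler("xyz"),delta((467.6,-175.9,122)))
t=tip(i,proj(c,(490.4,-80.4,94)),7);print(t,ray(c,t,94))
E
```

```text
[490.3228542  -80.31252212 121.31416727] [ 3.14128992e+00 -1.40367765e-03 -3.14071611e+00] [ 22.80757254 -95.56732122  -0.68275017]
[315.19022691 276.13475803] [490.65921724 -80.40631502  94.        ]
```

Call:
carry_out --deltas '[0,0,0,0.0114,-0.0478,0,-1,0,0,0,0.0114,-0.0478,0,-1,0,0,10,0,0,0,-1,0,0,10,0,0,0,-1,0,0,10,0,0,0,-1,0,0,10,0,0,0,-1,0,0,10,0,0,0,-1,0,0,10,0,0,0,-1,0,0,10,0,0,0,-1,0,0,10,0,0,0,-1,0,0,10,0,0,0,-1,0,0,0,0,0,0,-1]'

```text
clock: 46.8
eef_pos: [467.5, -175.9, 120.9]
tool_rot: [-3.139, 0.0, 1.573]
force: [1.0, 0.3, -1.2]
width: 85.1
gripper_force: 0.0
```

Call:
carry_out --deltas '[0,0,0,0,0,0.04,-1,0,0,0,0,0,0.02,-1,0,0,0,0,0,0,-1,0,0,0,0,0,0,-1]'

```text
clock: 47.3
eef_pos: [468.4, -176.6, 62.4]
tool_rot: [3.141, 0.0, 1.573]
force: [0.2, 0.3, 0.8]
width: 85.5
gripper_force: 0.0
```

```bash
python3 - <<'E'
from h import *
c,i=shot("w19")
p,R=pose();print(p,R.as_euler("xyz"),delta((467.6,-175.9,31.5)),ctrl.read_state()["qpos"].round(2))
E
```

```text
[ 468.58873966 -176.57257415   62.66057977] [3.14059737e+00 4.87876539e-04 1.57222964e+00] [ 0.68919307 -1.01878748 31.15924869] [-0.03  0.76  0.52  2.08 -0.78  0.5   1.07]
```

Call:
carry_out --deltas '[0,0,0,0.0005,-0.001,0.02,-1,0,0,0,0,0,0.0105,-1,0,0,0,0,0,0,-1,0,0,0,0,0,0,1,0,0,0,0,0,0,1,0,0,0,0,0,0,1,0,0,0,0,0,0,1,0,0,0,0,0,0,1,0,0,0,0,0,0,1,0,0,0,0,0,0,1]'

```text
clock: 48.6
eef_pos: [467.4, -175.7, 32.1]
tool_rot: [3.141, -0.0, 1.571]
force: [-2.1, 1.6, 5.9]
width: 26.2
gripper_force: 58.6
```

Call:
carry_out --deltas '[0,0,0,0,0,-0.025,1,0,0,0,0,0,-0.04,1,0,0,0,0,0,-0.04,1,0,0,0,-0.0485,0.0095,0,1,0,0,0,-0.0485,0.0095,0,1,0,0,0,-0.0485,0.0095,0,1,0,0,0,0,0,0,1,0,0,0,0,0,0,1,0,0,0,0,0,0,1]'

```text
clock: 49.72
eef_pos: [495.7, -319.2, 136.0]
tool_rot: [-3.141, -0.002, 1.573]
force: [0.8, -0.4, -2.0]
width: 26.0
gripper_force: 59.6
```

```bash
python3 - <<'E'
from h import *
c,i=shot("w20")
p,R=pose();print(p,R.as_euler("xyz"),delta((496.7,-322.7,102)),ctrl.read_state()["qpos"].round(2),ctrl.read_state()["force"])
E
```

```text
[ 495.88478758 -319.40459878  136.2181802 ] [-3.14107276e+00 -1.46542354e-03  1.57310197e+00] [-3.34741261  0.82539952 34.21288706] [ 0.13  0.76  0.65  1.79 -0.62  0.81  1.1 ] [ 0.33768192 -0.04748107 -1.63307282]
```

Call:
carry_out --deltas '[0,0,0,-0.0033,0.0008,0,1,0,0,0,0,0,0,1,0,0,0,0,0,0.01,1,0,0,0,0,0,0.01,1,0,0,0,0,0,0.01,1,0,0,0,0,0,0.006,1,0,0,0,0,0,0,1]'

```text
clock: 50.65
eef_pos: [496.3, -324.3, 99.8]
tool_rot: [-3.141, -0.001, 1.571]
force: [0.1, 0.1, -1.7]
width: 26.0
gripper_force: 59.7
```

Call:
carry_out --deltas '[0,0,0,0.0015,0.0003,0.006,1,0,0,0,0,0,0.01,1,0,0,0,0,0,0.01,1,0,0,0,0,0,0.01,1,0,0,0,0,0,0.003,1,0,0,0,0,0,0,1]'

```text
clock: 51.4
eef_pos: [496.7, -323.0, 61.2]
tool_rot: [-3.141, -0.0, 1.571]
force: [0.5, -0.3, -2.1]
width: 25.8
gripper_force: 59.6
```

Call:
carry_out --deltas '[0,0,0,0,0,0.004,1,0,0,0,0,0,0.001,1,0,0,0,0,0,0,1]'

```text
clock: 51.78
eef_pos: [496.9, -322.9, 56.5]
tool_rot: [3.142, -0.0, 1.571]
force: [0.2, -0.1, -2.2]
width: 26.0
gripper_force: 59.6
```

Half a millimetre left: lower, release, rise, and back off so that everything shows in the fixed views.

Call:
carry_out --deltas '[0,0,0,0,0,0.0008,1,0,0,0,0,0,0,-1,0,0,0,0,0,0,-1,0,0,0,0,0,0,-1,0,0,0,0,0,0,-1,0,0,0,0,0,-0.025,-1,0,0,0,0,0,-0.05,-1,0,0,0,0,0,-0.05,-1,0,0,0,0.045,-0.03,-0.01,-1,0,0,0,0.045,-0.03,-0.01,-1,0,0,0,0,0,0,-1,0,0,0,0,0,0,-1]'

```text
clock: 53.28
eef_pos: [437.7, -233.4, 201.1]
tool_rot: [3.14, 0.001, 1.572]
force: [1.3, -0.7, 0.2]
width: 85.3
gripper_force: 0.0
```

```bash
python3 - <<'E'
from h import *
p,R=pose();print(p,ctrl.read_state()["force"].round(1))
c,i=shot("w21")
s=ctrl.get_image("scene")[:,:,::-1];d=ctrl.get_image("side")[:,:,::-1]
z=lambda a,y,x,h,w,k:cv2.resize(a[y:y+h,x:x+w],(int(w*k),int(h*k)),interpolation=cv2.INTER_CUBIC)
top=np.hstack([z(s,175,230,190,220,1.818),z(d,155,260,190,220,1.818)])
cv2.imwrite("pics/end.png",np.vstack([top[:,:800],z(i,0,0,480,640,.53)[:,:].copy() if 0 else cv2.copyMakeBorder(z(i,90,20,250,600,1),0,0,0,200,cv2.BORDER_CONSTANT)]))
E
```

```text
[ 437.67106073 -233.44004324  201.08055346] [ 1.3 -0.7  0.2]Traceback (most recent call last):
  File "<stdin>", line 7, in <module>
    return _nx.concatenate(arrs, 0, dtype=dtype, casting=casting)
           ~~~~~~~~~~~~~~~^^^^^^^^^^^^^^^^^^^^^^^^^^^^^^^^^^^^^^^
ValueError: all the input array dimensions except for the concatenation axis must match exactly, but along dimension 1, the array at index 0 has size 798 and the array at index 1 has size 800
```

```bash
python3 - <<'E'
from h import *
i=cv2.imread("pics/w21.png")
s=ctrl.get_image("scene")[:,:,::-1];d=ctrl.get_image("side")[:,:,::-1]
z=lambda a,y,x,h,w,W,H:cv2.resize(a[y:y+h,x:x+w],(W,H),interpolation=cv2.INTER_CUBIC)
cv2.imwrite("pics/end.png",np.vstack([np.hstack([z(s,175,230,190,220,400,345),z(d,155,260,190,220,400,345)]),cv2.copyMakeBorder(z(i,90,20,250,600,600,250),0,0,0,200,cv2.BORDER_CONSTANT)]))
E
```

```text
(no output)
```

View pics/end.png

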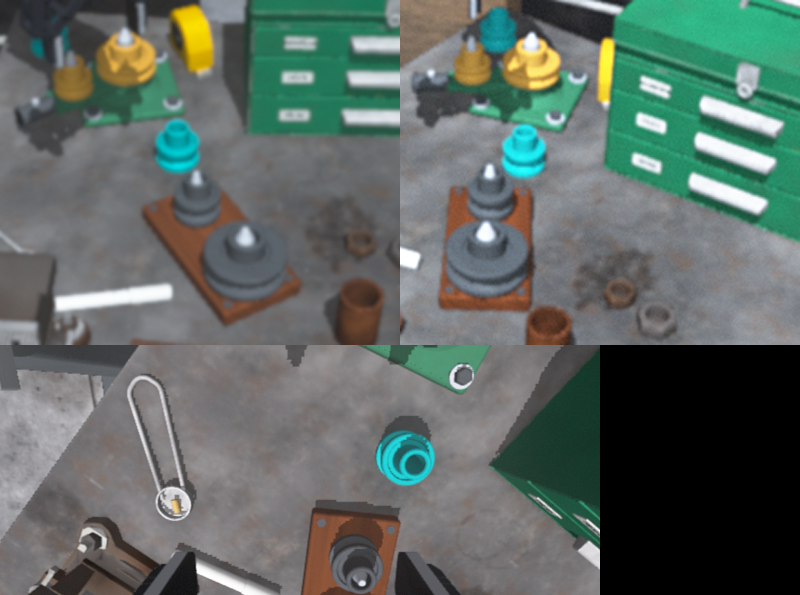

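All four rolls are seated, boss up, with pin tips showing through: brass on the bender at (125,35) and (70,75), steel on the board at (195,178) and (245,235). Tape, pipe stub and decoys stand as before and the gripper is clear. Handing in.

```bash
python3 -c "
from cell import ctrl
print(ctrl.finish_job())"
```

```text
the job is handed in; nothing more can be done
None
```

The two roll sets are changed over and the job is handed in (no verdict came back): brass rolls on the bender, steel rolls on the board pegs, all seated boss up in the last pictures, with the tape measure and pipe stub where they were.

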